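# Book on the dividing head and index it to the third stop

## Robot

A 6-joint arm with a two-finger parallel gripper is mounted at the origin on the work surface. World frame = base frame: x ahead of the robot, y to its left, z up, the work surface at z = 0. Lengths are in m, angles in degrees, forces in N, time in s.
With the tool pointing down it reaches from about 0.35 to 0.975 m from the base axis. Payload 4.9 kg.
Tool frame: the origin (TCP) lies at the very end of the fingers, on their centre line; the grasp point (between the pads) lies 19 mm behind it (ctrl.hold_point_z is the distance from the TCP to the grasp point, in m); z points along the fingers, x is the direction in which the jaws open and shut, and the axes are right-handed (so a half turn about z gives the same grasp; the last joint's range is limited). The gripper opens to 85 mm and grips with 20 to 120 N. Pads are 22 mm wide; open, the fingers measure 114 mm over their backs; the gripper's body (76 mm by 85 mm) begins 54 mm behind the grasp point. The pads swing forward as they close: fully open they stand 13 mm farther back than shut.
Start: joints at [-70.359, 3.019, 92.412, -0, 84.569, -6.818], TCP at [0.278, -0.56, 0.21] pointing down, gripper open.
Joint ranges: [-172.51, 172.51], [-57.92, 126.97], [3.15, 148.05], [-58.71, 238.71], [5.1, 150.11], [-179.66, 179.66]. Speed limits (degrees/s): [147.25, 147.25, 180, 180, 180, 180].

## Interface

Orientations are given as a 3x3 rotation matrix whose columns are the frame's x, y, z axes.
In Python, from station import ctrl gives the robot as it stands.
- The arm moves only by the tool step_arm, never from a script. Its argument "plan" is text: rows parted by semicolons, each of 7 numbers parted by spaces: the finger opening in m, from 0 to 0.0854, then the shift along the tool's x, y, z in m, then the turn, a rotation vector about the tool's x, y, z in degrees. In form: grip tx ty tz wx wy wz; .... A call has 1 to 10 rows; each row shifts and turns the commanded pose from where the row before left it, along the tool's axes as they then stand; what a row does not reach is not made up. A row lasts 1/12 s, in which the tool goes at most 41.7 mm and 7.16 degrees, less where a joint would pass 70% of its speed; a pose out of reach is approached as far as the arm can. A call is refused whole if a number of a shift passes 0.0417 or a number of a turn 7.16, either way. A call with a gripper value outside its range is refused whole. The fingers move at their own pace and stop on an object; "grip_force" is the grip in N (left out, the last holds). Time passes only in rows, so rows that do not move let the fingers close. It gives the time, the measured TCP pose, the force and the opening at its end, in the units of the state.
- ctrl.state(): the state, without advancing time (a new reading comes with each control period).
- ctrl.get_image(name): name is "scene" or "top" or "wrist"; returns a dict with "img" (420x560x3 uint8, blue, green, red), "vfov" (degrees; the focal length in pixels is half the picture's height over the tangent of half this angle, whatever the lens; pixels are square), "cx", "cy" (the principal point, pixels), "R" (3x3) and "t" (3): a world point X has camera coordinates R X + t. Camera axes: x right, y down, z forward; pixel columns grow to the right and rows downward; lengths in m; the calibration is good to about 2 mm. A picture is of the moment at which its call begins. There is no depth.
- ctrl.sign_off(): hands the job in, once; it reports no verdict.
The state is a dict: "clock": time; "q": joint angles; "dq": joint speeds; "effort": joint torques, N m; "position": TCP position; "tool_rot": TCP orientation; "contact_force": force on the tool from outside, world axes, zero at the start; "ft_torque": the same for the moment, N m; "finger_gap": opening from 0.0 (shut) to 1.0 (fully open).
Only numpy, scipy, OpenCV 4.12 (cv2) and the standard library are available. Lean on these libraries where they do the work, as an engineer would, in place of code of your own. Each camera call takes 0.05 s, during which the arm holds its last target. There are 200 camera calls.

## Task

Take the scanner wand out of its holder, aim it squarely at the barcode label on the dividing head from a few centimetres off, hold it steady there for two seconds, and stand it back in its holder. Then turn the dividing head's index knob clockwise, feeling and counting the clicks, to the third stop and not beyond, and finish while holding: your program ends with the gripper still gripping the knob at that stop. Leave the other things on the bench where they are.

Things in the scene. Friction and masses are not known exactly. Their poses are not given: they have to be found in the camera images.
- wand_center (a point): Centre of the scanner wand: a grey plastic square bar 30 x 30 mm with a black tapered round nose (last 12 mm, 24 mm wide at the tip), 120 mm long in all, about 0.14 kg, a thin dark band round its middle. z runs from the nose to the cap, x and y are square to its flats. It starts nose down in the holder, its upper 85 mm free above the rim; best gripped about 35 mm below the top of its cap.
- wand_nose (a point): Tip of the wand's nose, 60 mm from its centre, same axes; the scanning beam leaves it along -z, away from the cap.
- holder_floor (a point): Centre of the floor of the holder's square well, 10 mm above the bench. Holder: fixed aluminium block 51 x 51 mm, 45 mm high, on a 90 x 90 mm dark foot; the well is 35 x 35 mm inside, 35 mm deep, open at the top, sides along this frame's x and y. The wand fits loosely (2.5 mm each side) and stands on its nose on the floor.
- label: Barcode label, paper 40 x 54 mm on a sloping aluminium plate 56 x 64 mm at the end of the dividing head. Origin at the centre of its face, 50 mm above the bench, 100 mm from the knob's axis; z is the face's outward normal, 25 degrees from vertical, leaning towards the knob; x runs up the slope, away from the knob.
- knob_grip (a point): On the axis of the index knob, at the height to grip, 94 mm above the bench. Knob: a steel skirt of radius 30 mm with an upright black bar grip 58 mm long, 16 mm thick, 36 mm high (from 74 to 110 mm above the bench) on top. x runs along the bar and turns with the knob, the white line and pointer at the -x end; z is up, the turning axis. Nothing else on the head is as high.
- head_at (a point): Middle of the dividing head's underside, on the knob's axis; fixed to the bench. Dark base plate 250 x 150 mm, grey housing 130 x 120 mm, on it a round steel plate (radius 58 mm, top 64 mm above the bench) with 16 holes. Label at +x. At +y, 81 to 93 mm from the axis, a steel work disc (radius 36 mm, top 80 mm above the bench) turns with the knob.
- knob (a joint): Angle of the index knob in rad, 0 at the starting stop, growing clockwise as seen from above. It clicks into a stop every 22.5 degrees (0.393 rad): first stop 0.393, second 0.785, third 1.178, fourth 1.571. Its detents pull it to the nearest stop; turning it resists with up to about 0.15 N m in the first half of the way to the next stop, runs ahead with as much in the second half, and is free of torque at the stop.
- oilcan_at (a point): Bystander: a copper oil can 64 mm wide with a thin bent spout, 138 mm high; point at the middle of its underside.
- file_at (a point): Bystander: a flat file with a round wooden handle, 260 mm long, 24 mm high, lying along its x; point underneath, near its middle, the handle's end 130 mm to -x.
- bush_at (a point): Bystander: a steel bush, ring 56 mm wide and 30 mm high; point at the middle of its underside.
- square_at (a point): Bystander: a try square, dark wooden stock 100 mm long, 18 mm high, with a thin steel blade of 130 mm; point at the middle of the stock's underside.
- spanner_at (a point): Bystander: a spanner about 170 mm long lying flat; point underneath its middle.
Things that resemble listed ones, but are neither listed nor needed, are in the scene too. What is shaped like the part that bears wand_center but purple is not meant. Leave any pink or red look-alike of the part that bears holder_floor alone.

How it is judged:
By the outcome, as a careful person would: the job done as asked, in the order asked, and still so for the second after the job is handed in, while the arm keeps its last pose, push and grip.
It also fails if it takes over 72 s, if anything falls off the work surface, if the arm or the gripper's body presses on something with over 40 N, if the wrist force passes 120 N, or if a joint passes its speed limit or range.

## Working session

There is one attempt and no reset: what is moved stays moved. The work goes in short steps, Python scripts to look and compute and a tool call to move; the robot and the scene stay as the last step left them, time stands still between calls to the robot, and variables do not carry over. Pictures are saved under pics/ and viewed, on a budget of 10 in all, crops included, one or two more only if the job needs it, and the job is handed in when it is done.

Besides the shell and the picture viewer there is one more tool, called after "Emit:" by a JSON object that holds its "fn" and its "kwargs", one argument or row to a line. step_arm: Moves the arm, as the interface text tells. Its arguments: {"type":"object","properties":{"plan":{"type":"string"},"grip_force":{"type":"number"}},"required":["plan"]}

```bash
ls; mkdir -p pics
python3 - <<'E'
from station import ctrl
import cv2,numpy as np,pickle
for n in("scene","top","wrist"):
    d=ctrl.get_image(n); cv2.imwrite(f"pics/{n}0.png",d["img"]); pickle.dump(d,open(f"pics/{n}0.pkl","wb"))
    print(n,d["vfov"],d["cx"],d["cy"],np.round(d["R"],3).tolist(),np.round(d["t"],3), (-np.array(d["R"]).T@d["t"]).round(3))
print(ctrl.state())
E
```

```text
pics
scene 47.15320182964218 288.27311458269713 216.89036627344768 [[0.717, 0.697, 0.018], [0.528, -0.527, -0.666], [-0.455, 0.487, -0.746]] [-0.436 -0.208  1.201] [ 0.968 -0.391  0.765]
top 56.84620772370414 280.7473275815269 214.12986946488653 [[-0.031, -1.0, -0.002], [-0.971, 0.031, -0.239], [0.239, -0.006, -0.971]] [0.068 0.561 0.892] [0.333 0.056 1.001]
wrist 59.67086008289669 279.81521889412977 209.071536508965 [[0.445, -0.896, -0.002], [-0.858, -0.427, 0.285], [-0.257, -0.125, -0.958]] [-0.623 -0.037  0.38 ] [ 0.343 -0.526  0.373]
{'clock': 0.15, 'q': array([-7.03577996e+01,  3.04912651e+00,  9.24758603e+01,  2.61393886e-04,
        8.45681572e+01, -6.81936812e+00]), 'dq': array([ 0.06657295, -0.0969823 , -0.19222269, -0.08921491, -0.06308039,
        0.04570294]), 'effort': array([ 4.72157244e-04, -3.94241309e+01, -3.70722163e+01, -9.45148531e-05,
        4.67677892e-03,  1.86365202e-05]), 'position': array([ 0.27830864, -0.55902168,  0.20882026]), 'tool_rot': array([[ 4.45596602e-01, -8.95233698e-01, -5.42183494e-04],
       [-8.95232408e-01, -4.45596888e-01,  1.53259779e-03],
       [-1.61362847e-03, -1.97540134e-04, -9.99998679e-01]]), 'contact_force': array([-0.4307425 ,  0.55698411, -0.56216889]), 'ft_torque': array([0.00251532, 0.02973968, 0.05993375]), 'finger_gap': 1.0000942657562952}
```

View pics/top0.png

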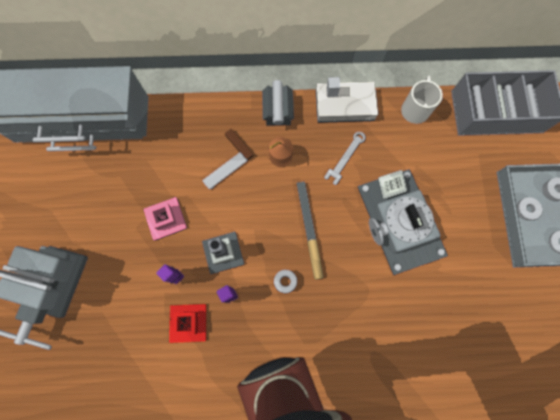

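View pics/scene0.png

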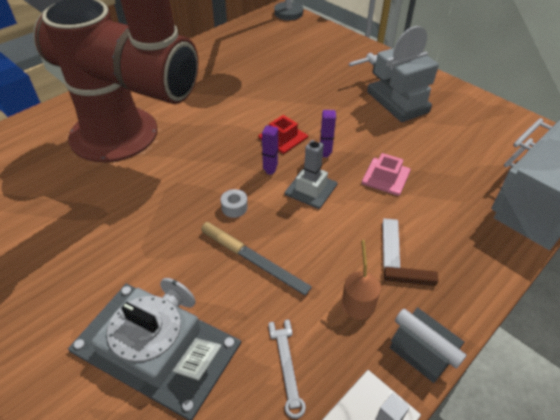

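Top view: the wand in its grey holder is at (218,245). Things that could be taken for it are the purple wands at (168,273) and (227,294), the pink holder at (164,217) and the red holder at (186,323). The head is at (405,220), with its knob at about (413,215) and label at (392,184). In the scene view the wand is at (313,160), the knob at (140,318) and the label at (197,358). I choose the grey wand in the grey holder and check it in one close crop montage.

```bash
cat > h.py <<'E'
import numpy as np,cv2,pickle
def cam(d):
    f=d["img"].shape[0]/2/np.tan(np.radians(d["vfov"]/2)); K=np.array([[f,0,d["cx"]],[0,f,d["cy"]],[0,0,1]])
    return K,np.array(d["R"]),np.array(d["t"])
def load(n): return pickle.load(open(f"pics/{n}.pkl","rb"))
def ray(d,uv,z):
    K,R,t=cam(d); c=-R.T@t; v=R.T@np.linalg.inv(K)@np.array([uv[0],uv[1],1.]); return c+v*(z-c[2])/v[2]
def proj(d,X):
    K,R,t=cam(d); p=(R@np.atleast_2d(X).T).T+t; p=(K@p.T).T; return p[:,:2]/p[:,2:]
def tri(d1,u1,d2,u2):
    P=[K@np.c_[R,t] for K,R,t in (cam(d1),cam(d2))]
    X=cv2.triangulatePoints(P[0],P[1],np.array(u1,float).reshape(2,1),np.array(u2,float).reshape(2,1)).ravel(); return X[:3]/X[3]
E
python3 - <<'E'
from h import *
T,S=load("top0"),load("scene0")
def crop(d,x,y,w,h,W,H): return cv2.resize(d["img"][y:y+h,x:x+w],(W,H),interpolation=cv2.INTER_CUBIC)
m=np.vstack([np.hstack([crop(T,195,225,50,50,300,300),crop(S,275,130,75,75,300,300)]),
 np.hstack([crop(T,350,165,100,110,300,300),crop(S,65,270,180,150,300,300)])])
cv2.imwrite("pics/m1.png",m)
E
```

```text
(no output)
```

View pics/m1.png

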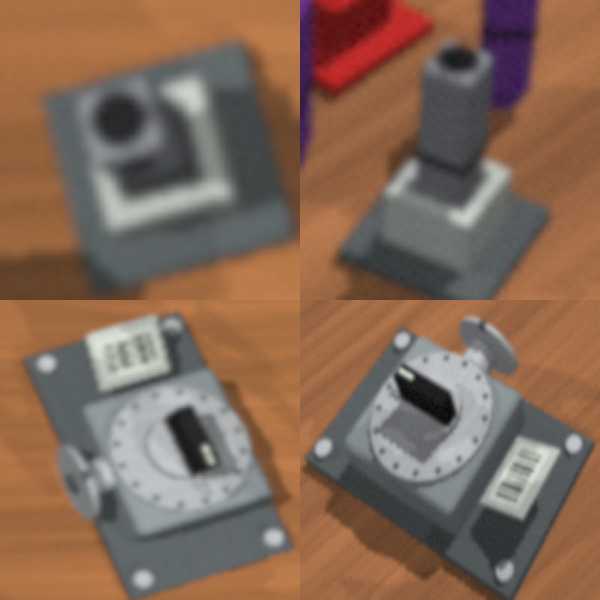

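Run:
```python
from h import *
np.set_printoptions(precision=4,suppress=True)
T,S=load("top0"),load("scene0")
t1=lambda p:(p[0]/6+195,p[1]/6+225); s1=lambda p:((p[0]-300)/4+275,p[1]/4+130)
t2=lambda p:(p[0]/3+350,(p[1]-300)*110/300+165); s2=lambda p:((p[0]-300)*.6+65,(p[1]-300)*.5+270)
print("cap",tri(T,t1((118,115)),S,s1((459,58))), ray(T,t1((118,115)),.13),ray(S,s1((459,58)),.13))
for p in [(45,97),(240,43),(297,235),(98,290)]: print("foot",ray(T,t1(p),.01))
for p in [(102,230),(235,195),(205,78)]: print("block T",ray(T,t1(p),.045))
for p in [(385,190),(513,173),(462,222)]: print("block S",ray(S,s1(p),.045))
L=[((85,335),(482,505)),((160,317),(520,435))]
for a,n in (((85,335),(0,)),((160,317),(0,)),((172,372),(0,)),((95,393),(0,))): print("label T z.05",ray(T,t2(a),.05))
for a in ((520,435),(560,450),(520,520),(482,505)): print("label S",ray(S,s2(a),.05))
print("plate",ray(T,t2((180,447)),.064),ray(S,s2((432,417)),.064))
tb=[(47,363),(172,325),(273,538),(143,580)]; sb=[(505,570),(573,443),(402,340),(323,447)]
for a,b in zip(tb,sb): print("bolt",ray(T,t2(a),.014),ray(S,s2(b),.014),tri(T,t2(a),S,s2(b)))
for p in [(165,415),(187,405),(217,463),(196,475),(208,455)]: print("bar T",ray(T,t2(p),.11))
for p in [(405,375),(397,378),(403,366),(457,412)]: print("bar S",ray(S,s2(p),.11))
```

```text
cap [0.4819 0.2033 0.1316] [0.4817 0.203  0.13  ] [0.4809 0.2052 0.13  ]
foot [0.5111 0.2547 0.01  ]
foot [0.5321 0.1706 0.01  ]
foot [0.4483 0.1467 0.01  ]
foot [0.4277 0.2309 0.01  ]
block T [0.4488 0.2234 0.045 ]
block T [0.4615 0.1688 0.045 ]
block T [0.5107 0.1812 0.045 ]
block S [0.4618 0.1741 0.045 ]
block S [0.5019 0.2336 0.045 ]
block S [0.5078 0.1854 0.045 ]
label T z.05 [ 0.6554 -0.2043  0.05  ]
label T z.05 [ 0.6713 -0.2707  0.05  ]
label T z.05 [ 0.6165 -0.2751  0.05  ]
label T z.05 [ 0.5981 -0.2076  0.05  ]
label S [ 0.6106 -0.2166  0.05  ]
label S [ 0.6483 -0.1979  0.05  ]
label S [ 0.6665 -0.2612  0.05  ]
label S [ 0.6322 -0.2783  0.05  ]
plate [ 0.5412 -0.269   0.064 ] [ 0.545  -0.2696  0.064 ]
bolt [ 0.6399 -0.1778  0.014 ] [ 0.6727 -0.2894  0.014 ] [ 0.6498 -0.2488 -0.0928]
bolt [ 0.6755 -0.2929  0.014 ] [ 0.6367 -0.1747  0.014 ] [ 0.6658 -0.2251  0.1207]
bolt [ 0.4625 -0.3558  0.014 ] [ 0.426  -0.2388  0.014 ] [ 0.4748 -0.2789  0.1134]
bolt [ 0.4269 -0.2412  0.014 ] [ 0.4606 -0.354   0.014 ] [ 0.4169 -0.3229 -0.0828]
bar T [ 0.5598 -0.2444  0.11  ]
bar T [ 0.5682 -0.2628  0.11  ]
bar T [ 0.5159 -0.2804  0.11  ]
bar T [ 0.5059 -0.2628  0.11  ]
bar T [ 0.5232 -0.2742  0.11  ]
bar S [ 0.5247 -0.2742  0.11  ]
bar S [ 0.5217 -0.2809  0.11  ]
bar S [ 0.5165 -0.271   0.11  ]
bar S [ 0.5853 -0.2592  0.11  ]
```

Grey wand: cap top triangulates to (0.482,0.203,0.132), against an expected z of 0.130. Foot edges come out at 87 mm against 90, with a yaw of about 16°. The bolts put the head's yaw at about 17°. The choice holds up, so I work out the moves.

```bash
cat >> h.py <<'E'
from scipy.spatial.transform import Rotation as Ro
np.set_printoptions(precision=4,suppress=True)
def down(yaw):
    a=np.radians(yaw); return np.array([[np.cos(a),np.sin(a),0],[np.sin(a),-np.cos(a),0],[0,0,-1]])
def go(p,R=None,s=None):
    from station import ctrl
    s=s or ctrl.state(); R0=np.array(s["tool_rot"]); R=R0 if R is None else R
    d=np.array(p)-s["position"]; rv=np.degrees(Ro.from_matrix(R0.T@R).as_rotvec())
    print("t",round(s["clock"],2),"pos",s["position"],"F",s["contact_force"],"gap",round(s["finger_gap"],3))
    print("shift old tool",R0.T@d,"shift new tool",R.T@d,"len",np.linalg.norm(d),"rotvec",rv)
E
python3 -c "
from h import *
go([.48,.203,.26],down(-74))"
```

```text
t 0.15 pos [ 0.2783 -0.559   0.2088] F [-0.4307  0.557  -0.5622] gap 1.0
shift old tool [-0.5924 -0.5201 -0.0501] shift new tool [-0.6769 -0.4039 -0.0512] len 0.7899213937979926 rotvec [-0.0028  0.0932 10.4615]
```

Emit:
{"fn": "step_arm", "kwargs": {
  "plan": "0.0854 0 0 -0.02 0 0 5.23; 0.0854 0 0 -0.03 0 0 5.23; 0.0854 -0.0338 -0.0202 0 0 0 0; 0.0854 -0.0338 -0.0202 0 0 0 0; 0.0854 -0.0338 -0.0202 0 0 0 0; 0.0854 -0.0338 -0.0202 0 0 0 0; 0.0854 -0.0338 -0.0202 0 0 0 0; 0.0854 -0.0338 -0.0202 0 0 0 0; 0.0854 -0.0338 -0.0202 0 0 0 0; 0.0854 -0.0338 -0.0202 0 0 0 0"
}}

```text
clock: 0.98
position: [0.3592, -0.2532, 0.2595]
tool_rot: [[0.275, -0.961, 0.0], [-0.961, -0.275, 0.0], [-0.0, -0.0, -1.0]]
contact_force: [1.1, -0.1, 0.0]
finger_gap: 1.001
```

Emit:
{"fn": "step_arm", "kwargs": {
  "plan": "0.0854 -0.0338 -0.0202 0 0 0 0; 0.0854 -0.0338 -0.0202 0 0 0 0; 0.0854 -0.0338 -0.0202 0 0 0 0; 0.0854 -0.0338 -0.0202 0 0 0 0; 0.0854 -0.0338 -0.0202 0 0 0 0; 0.0854 -0.0338 -0.0202 0 0 0 0; 0.0854 -0.0338 -0.0202 0 0 0 0; 0.0854 -0.0338 -0.0202 0 0 0 0; 0.0854 -0.0338 -0.0202 0 0 0 0; 0.0854 -0.0338 -0.0202 0 0 0 0"
}}

```text
clock: 1.82
position: [0.4601, 0.1277, 0.2597]
tool_rot: [[0.276, -0.961, 0.0], [-0.961, -0.276, -0.0], [0.0, -0.0, -1.0]]
contact_force: [1.3, 0.5, -0.5]
finger_gap: 1.0
```

Emit:
{"fn": "step_arm", "kwargs": {
  "plan": "0.0854 -0.0338 -0.0202 0 0 0 0; 0.0854 -0.0338 -0.0202 0 0 0 0; 0.0854 0 0 0 0 0 0; 0.0854 0 0 0 0 0 0"
}}

```text
clock: 2.15
position: [0.4801, 0.2032, 0.2589]
tool_rot: [[0.279, -0.96, -0.002], [-0.96, -0.279, -0.001], [0.0, 0.002, -1.0]]
contact_force: [-0.1, -0.3, -0.0]
finger_gap: 1.002
```

```bash
python3 -c "
from h import *
from station import ctrl
go([.48,.203,.26],down(-74))
d=ctrl.get_image('wrist');pickle.dump(d,open('pics/w1.pkl','wb'));cv2.imwrite('pics/w1.png',d['img'])"
```

```text
t 2.15 pos [0.4801 0.2032 0.2589] F [-0.0509 -0.289  -0.027 ] gap 1.002
shift old tool [ 0.0002  0.0002 -0.0011] shift new tool [ 0.0002  0.0002 -0.0011] len 0.001100555401469046 rotvec [ 0.1135 -0.01    0.2039]
```

View pics/w1.png

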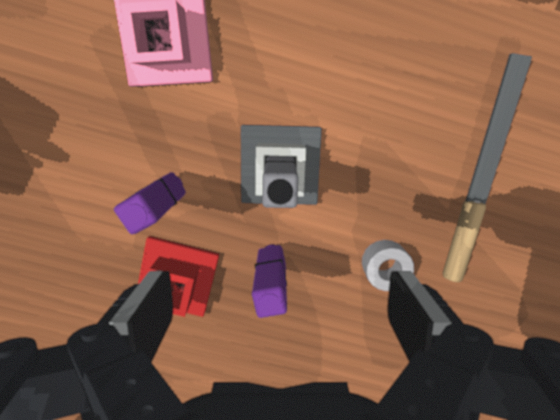

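The view shows the wand's cap at (280,190), with the holder square to the tool. Purple wands stand at (270,280) and (150,205). I check their clearance and locate the cap.

```bash
python3 -c "
from h import *
d=load('w1');T=load('top0')
print('cap',ray(d,(280,190),.13),'foot',[ray(d,p,.01) for p in((241,125),(322,127),(319,205),(241,203))],'blk',[ray(d,p,.045) for p in((257,149),(306,149))])
print('purple',ray(d,(270,302),.12),ray(d,(137,217),.12),ray(T,(227,294),.12),ray(T,(168,273),.12))
print('tool->holder yaw', [np.degrees(np.arctan2(*(ray(d,b,.01)-ray(d,a,.01))[[1,0]])) for a,b in(((241,125),(322,127)),((241,203),(319,205)),((241,203),(241,125)))])
"
```

```text
cap [0.4814 0.204  0.13  ] foot [array([0.512 , 0.2575, 0.01  ]), array([0.5348, 0.1711, 0.01  ]), array([0.4486, 0.1467, 0.01  ]), array([0.4255, 0.2353, 0.01  ])] blk [array([0.4965, 0.2329, 0.045 ]), array([0.5105, 0.1845, 0.045 ])]
purple [0.373  0.1823 0.12  ] [0.4213 0.3161 0.12  ] [0.3704 0.1761 0.12  ] [0.421  0.3092 0.12  ]
tool->holder yaw [np.float64(-75.2255881144742), np.float64(-75.37246757057738), np.float64(14.411503321074605)]
```

Emit:
{"fn": "step_arm", "kwargs": {
  "plan": "0.0854 -0.0005 -0.0015 0.02 0 0 1.2; 0.0854 0 0 0.035 0 0 0; 0.0854 0 0 0.035 0 0 0; 0.0854 0 0 0.035 0 0 0; 0.0854 0 0 0.03 0 0 0; 0.0854 0 0 0.018 0 0 0; 0.0854 0 0 0.009 0 0 0; 0.0854 0 0 0 0 0 0; 0.0854 0 0 0 0 0 0"
}}

```text
clock: 2.95
position: [0.4823, 0.2018, 0.0786]
tool_rot: [[0.254, -0.967, 0.001], [-0.967, -0.254, 0.0], [0.0, -0.001, -1.0]]
contact_force: [0.9, -0.5, 1.2]
finger_gap: 1.005
```

Emit:
{"fn": "step_arm", "kwargs": {
  "plan": "0.028 0 0 0 0 0 0; 0.02 0 0 0 0 0 0; 0.015 0 0 0 0 0 0; 0.015 0 0 0 0 0 0; 0.015 0 0 0 0 0 0; 0.015 0 0 0 0 0 0; 0.015 0 0 0 0 0 0; 0.015 0 0 0 0 0 0",
  "grip_force": 45
}}

```text
clock: 3.62
position: [0.4825, 0.203, 0.0788]
tool_rot: [[0.256, -0.967, 0.002], [-0.967, -0.256, 0.001], [-0.0, -0.002, -1.0]]
contact_force: [-1.1, 0.1, 5.1]
finger_gap: 0.346
```

Emit:
{"fn": "step_arm", "kwargs": {
  "plan": "0.015 0 0 -0.005 0 0 0; 0.015 0 0 -0.015 0 0 0; 0.015 0 0 -0.025 0 0 0; 0.015 0 0 -0.035 0 0 0; 0.015 0 0 -0.035 0 0 0; 0.015 0 0 -0.03 0 0 0; 0.015 0 0 -0.02 0 0 0; 0.015 0 0 -0.005 0 0 0; 0.015 0 0 0 0 0 0; 0.015 0 0 0 0 0 0"
}}

```text
clock: 4.45
position: [0.4809, 0.2023, 0.2457]
tool_rot: [[0.255, -0.967, -0.003], [-0.967, -0.255, -0.001], [0.0, 0.003, -1.0]]
contact_force: [-0.4, 0.7, -2.1]
finger_gap: 0.345
```

```bash
python3 -c "
from h import *
from station import ctrl
go([.6,-.24,.25],down(-73))
for n in('scene','top','wrist'):
  d=ctrl.get_image(n);pickle.dump(d,open('pics/%s2.pkl'%n,'wb'))
S,T,W=load('scene2'),load('top2'),load('wrist2')
st=ctrl.state();p=st['position']
print(p, proj(S,p),proj(T,p),proj(W,p))
u=proj(S,p)[0].astype(int);v=proj(T,p)[0].astype(int)
c=lambda d,u,w:cv2.resize(cv2.copyMakeBorder(d['img'],60,60,60,60,0)[u[1]+60-w:u[1]+60+w,u[0]+60-w:u[0]+60+w],(400,400),interpolation=cv2.INTER_CUBIC)
cv2.imwrite('pics/m2.png',np.hstack([c(S,u+[0,15],50),c(W,[280,250],110)]))
print(u,v)
"
```

```text
t 4.45 pos [0.4809 0.2023 0.2457] F [-0.4381  0.6683 -2.1072] gap 0.345
shift old tool [ 0.458  -0.0021 -0.0042] shift new tool [ 0.4578  0.0154 -0.0043] len 0.4580373336595706 rotvec [ 0.1767 -0.0045 -2.2006]
[0.4805 0.2022 0.2448] [[317.1109  97.298 ]] [[205.3885 235.2515]] [[280.8457 255.8251]]
[317  97] [205 235]
```

View pics/m2.png

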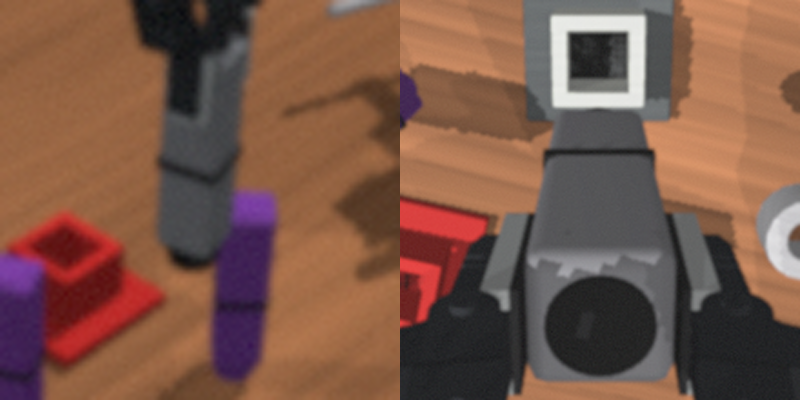

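```bash
python3 -c "
from h import *
from station import ctrl
st=ctrl.state();p=st['position'];R0=np.array(st['tool_rot'])
W,S=load('wrist2'),load('scene2')
K,R,t=cam(W);c=R0.T@(-R.T@t-p);print('cam in tool',c)
def tz(uv,z):
  v=R0.T@R.T@np.linalg.inv(K)@np.array([*uv,1.]);return c+v*(z-c[2])/v[2]
f=lambda a:(170+(a[0]-400)*.55,140+a[1]*.55)
print('cap',tz(f((601,325)),-.0512),'capfront',tz(f((601,250)),-.0512),'band front',tz(f((599,152)),.0088))
for q in((.015,),): pass
print('block',[ray(W,f(q),.045) for q in((552,15),(645,15),(645,108),(550,108),(598,61.5))])
for y in(0,-.003,-.006): print('nose pred',proj(S,p+R0@[0,y,.0688]),'band',proj(S,p+R0@[0,y,.0088]))
"
```

```text
cam in tool [-0.0005 -0.0727 -0.1642]
cap [-0.0002  0.0015 -0.0512] capfront [-0.0002 -0.0147 -0.0512] band front [-0.0007 -0.0135  0.0088]
block [array([0.4989, 0.2343, 0.045 ]), array([0.5117, 0.1854, 0.045 ]), array([0.4613, 0.1711, 0.045 ]), array([0.4476, 0.2231, 0.045 ]), array([0.4804, 0.2036, 0.045 ])]
nose pred [[314.7773 126.9217]] band [[316.7976 101.2747]]
nose pred [[316.1286 127.4103]] band [[318.218  101.7611]]
nose pred [[317.4825 127.8999]] band [[319.6413 102.2484]]
```

Emit:
{"fn": "step_arm", "kwargs": {
  "plan": "0.015 0 0 -0.015 0 0 -2.2; 0.015 0.02 0.004 0 0 0 0; 0.015 0.035 0.0076 0 0 0 0; 0.015 0.039 0.0085 0 0 0 0; 0.015 0.039 0.0085 0 0 0 0; 0.015 0.039 0.0085 0 0 0 0; 0.015 0.039 0.0085 0 0 0 0; 0.015 0.039 0.0085 0 0 0 0; 0.015 0.039 0.0085 0 0 0 0; 0.015 0.039 0.0085 0 0 0 0"
}}

```text
clock: 5.43
position: [0.5088, -0.1336, 0.261]
tool_rot: [[0.292, -0.956, -0.002], [-0.956, -0.292, 0.001], [-0.002, 0.002, -1.0]]
contact_force: [-0.0, -0.0, -0.8]
finger_gap: 0.343
```

Emit:
{"fn": "step_arm", "kwargs": {
  "plan": "0.015 0.039 0.0085 0 0 0 0; 0.015 0.039 0.0085 0 0 0 0; 0.015 0.035 0.0076 0 0 0 0; 0.015 0.025 0.005 0 0 0 0; 0.015 0 0 0 0 0 0; 0.015 0 0 0 0 0 0; 0.015 0 0 0 0 0 0"
}}

```text
clock: 6.02
position: [0.5213, -0.2718, 0.2612]
tool_rot: [[0.292, -0.956, -0.002], [-0.956, -0.292, 0.002], [-0.003, 0.001, -1.0]]
contact_force: [0.1, 0.3, -2.0]
finger_gap: 0.341
```

```bash
python3 -c "
from h import *
from station import ctrl
go([.52,-.275,.26],down(-73))
d=ctrl.get_image('wrist');pickle.dump(d,open('pics/w3.pkl','wb'))
cv2.imwrite('pics/w3.png',cv2.resize(d['img'][0:280,120:460],(729,600),interpolation=cv2.INTER_CUBIC))
"
```

```text
t 6.02 pos [ 0.5213 -0.2718  0.2612] F [ 0.117   0.3006 -1.9664] gap 0.341
shift old tool [0.0027 0.0021 0.0012] shift new tool [0.0027 0.0021 0.0012] len 0.0036189954902612715 rotvec [ 0.0829  0.1485 -0.0038]
```

View pics/w3.png

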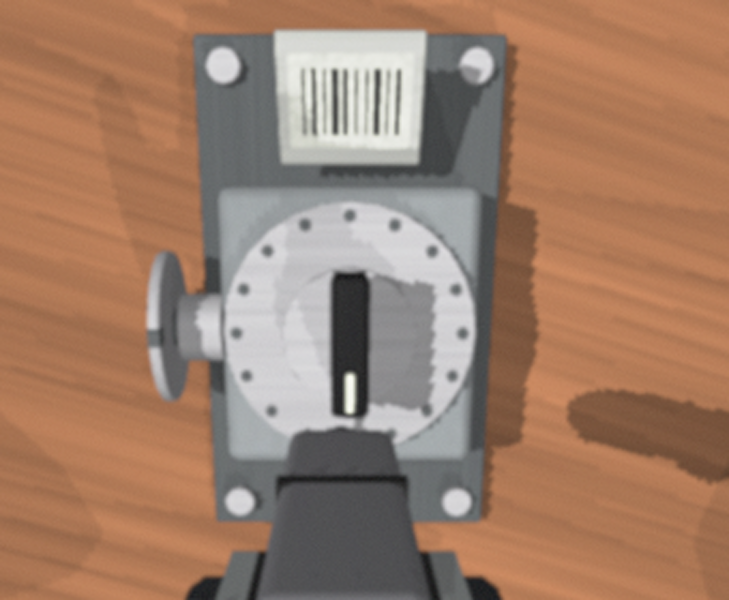

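```bash
python3 -c "
from h import *
W=load('w3');k=729/340
f=lambda a:(120+a[0]/k,a[1]/k)
import math
A=ray(W,f((236,333)),.064);B=ray(W,f((462,333)),.064);C=ray(W,f((349,215)),.064)
print('holes mid',(A+B)/2,'r',np.linalg.norm(A-B)/2, np.linalg.norm(C-(A+B)/2),'yaw y',np.degrees(np.arctan2(*(A-B)[[1,0]]))-90,np.degrees(np.arctan2(*(C-(A+B)/2)[[1,0]])))
b=[ray(W,f(q),.11) for q in((333,272),(368,272),(332,415),(368,415))];print('bar',np.mean(b,0),np.linalg.norm(b[0]-b[2]),np.linalg.norm(b[0]-b[1]),'yaw',np.degrees(np.arctan2(*(b[0]+b[1]-b[2]-b[3])[[1,0]])))
hs=.028*np.sin(np.radians(25))
P=[ray(W,f(q),z) for q,z in(((275,31),.05+hs),((427,31),.05+hs),((418,164),.05-hs),((282,164),.05-hs))]
P=np.array(P);print('plate',P,P.mean(0),np.linalg.norm(P[0]-P[1]),np.linalg.norm(P[0]-P[3]),'yaw',np.degrees(np.arctan2(*(P[0]+P[1]-P[2]-P[3])[[1,0]])))
hs=.02*np.sin(np.radians(25))
P=np.array([ray(W,f(q),z) for q,z in(((288,52),.05+hs),((412,52),.05+hs),((408,148),.05-hs),((292,148),.05-hs))])
print('paper',P.mean(0),np.linalg.norm(P[0]-P[1]),np.linalg.norm(P[0]-P[3]))
q=[ray(W,f(q),.014) for q in((223,65),(478,65),(240,502),(457,502))];print('bolts',q,np.mean(q,0))
"
```

```text
holes mid [ 0.541  -0.2678  0.064 ] r 0.05202038453027875 0.05207322976793116 yaw y 16.96980995566797 17.060951924791414
bar [ 0.5428 -0.2676  0.11  ] 0.05794097639901249 0.013755025424996603 yaw 16.90812945096244
plate [[ 0.6521 -0.2014  0.0618]
 [ 0.6706 -0.2621  0.0618]
 [ 0.6218 -0.2767  0.0382]
 [ 0.6034 -0.2162  0.0382]] [ 0.637  -0.2391  0.05  ] 0.06339292226009334 0.05614928974832322 yaw 16.805419825162218
paper [ 0.6366 -0.239   0.05  ] 0.052559871874752806 0.04055455254626884
bolts [array([ 0.6389, -0.1751,  0.014 ]), array([ 0.6743, -0.2915,  0.014 ]), array([ 0.4261, -0.2397,  0.014 ]), array([ 0.4615, -0.3556,  0.014 ])] [ 0.5502 -0.2655  0.014 ]
```

```bash
python3 -c "
from h import *
a=np.radians(17);h=np.array([np.cos(a),np.sin(a),0]);b=np.radians(25)
n=-np.sin(b)*h+np.array([0,0,np.cos(b)])
x=down(-73)[:,0];z=-n;R=np.c_[x,np.cross(z,x),z]
L=np.array([.637,-.239,.05]); P=L+n*(.04+.0688);print(P,n)
np.savez('scan.npz',R=R,P=P,L=L,n=n)
go(P,R)
"
```

```text
[ 0.593  -0.2524  0.1486] [-0.4042 -0.1236  0.9063]
t 6.07 pos [ 0.5215 -0.2715  0.2617] F [ 0.558  -0.1816 -1.3435] gap 0.342
shift old tool [ 0.003  -0.0741  0.113 ] shift new tool [ 0.0027 -0.0193  0.1338] len 0.13519470529525196 rotvec [25.0574  0.1095  0.0252]
```

Emit:
{"fn": "step_arm", "kwargs": {
  "plan": "0.015 0.0027 0 0 6.26 0 0; 0.015 0 -0.009 0 6.26 0 0; 0.015 0 -0.01 0.01 6.26 0 0; 0.015 0 0 0.025 6.26 0 0; 0.015 0 0 0.03 0 0 0; 0.015 0 0 0.03 0 0 0; 0.015 0 0 0.02 0 0 0; 0.015 0 0 0.011 0 0 0; 0.015 0 0 0.004 0 0 0; 0.015 0 0 0 0 0 0"
}}

```text
clock: 6.9
position: [0.5887, -0.2537, 0.1458]
tool_rot: [[0.294, -0.866, 0.404], [-0.956, -0.266, 0.125], [-0.001, -0.422, -0.906]]
contact_force: [-0.3, -0.7, -2.0]
finger_gap: 0.345
```

```bash
python3 -c "
from h import *
from station import ctrl
q=np.load('scan.npz');go(q['P'],q['R']);
s=ctrl.state();R0=np.array(s['tool_rot']);nose=s['position']+R0@[-.0004,.0005,.0688]
d=nose-q['L'];print('nose rel label: dist',d@q['n'],'lateral',d-(d@q['n'])*q['n'],'angle',np.degrees(np.arccos(-R0[:,2]@q['n'])))
d=ctrl.get_image('wrist');e=ctrl.get_image('scene');pickle.dump((d,e),open('pics/w4.pkl','wb'))
u=proj(e,nose)[0];print(u,proj(d,nose));u=u.astype(int)
I=cv2.copyMakeBorder(e['img'],80,80,80,80,0)[u[1]:u[1]+160,u[0]:u[0]+160]
cv2.imwrite('pics/m4.png',np.hstack([cv2.resize(d['img'],(533,400)),cv2.resize(I,(400,400))[:,67:333]]))
"
```

```text
t 6.9 pos [ 0.5887 -0.2537  0.1458] F [-0.3115 -0.7218 -2.038 ] gap 0.345
shift old tool [ 0.0001 -0.0053 -0.0006] shift new tool [ 0.0001 -0.0053 -0.0006] len 0.0053258133126909265 rotvec [0.0096 0.0965 0.0654]
nose rel label: dist 0.03940843050325443 lateral [-0.0052 -0.001  -0.0025] angle 0.09702069839982355
[181.9694 341.2305] [[279.8332 214.6878]]
```

View pics/m4.png

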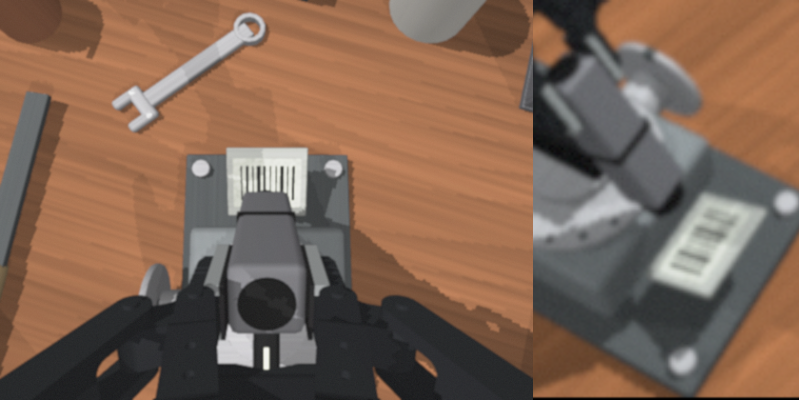

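The wand is 39 mm from the label and square to within 0.1° (scan beam 5 mm low on the slope). I correct the 5 mm offset, then hold well over two seconds.

Emit:
{"fn": "step_arm", "kwargs": {
  "plan": "0.015 0.0001 -0.0053 -0.0005 0 0 0; 0.015 0 0 0 0 0 0; 0.015 0 0 0 0 0 0; 0.015 0 0 0 0 0 0; 0.015 0 0 0 0 0 0; 0.015 0 0 0 0 0 0; 0.015 0 0 0 0 0 0; 0.015 0 0 0 0 0 0; 0.015 0 0 0 0 0 0; 0.015 0 0 0 0 0 0"
}}

```text
clock: 7.83
position: [0.593, -0.2536, 0.149]
tool_rot: [[0.292, -0.867, 0.405], [-0.956, -0.265, 0.124], [-0.0, -0.423, -0.906]]
contact_force: [-0.1, 0.2, -3.0]
finger_gap: 0.338
```

Emit:
{"fn": "step_arm", "kwargs": {
  "plan": "0.015 0 0 0 0 0 0; 0.015 0 0 0 0 0 0; 0.015 0 0 0 0 0 0; 0.015 0 0 0 0 0 0; 0.015 0 0 0 0 0 0; 0.015 0 0 0 0 0 0; 0.015 0 0 0 0 0 0; 0.015 0 0 0 0 0 0; 0.015 0 0 0 0 0 0; 0.015 0 0 0 0 0 0"
}}

```text
clock: 8.67
position: [0.5931, -0.2536, 0.1491]
tool_rot: [[0.292, -0.866, 0.405], [-0.956, -0.265, 0.124], [-0.0, -0.423, -0.906]]
contact_force: [0.0, 0.4, -1.3]
finger_gap: 0.343
```

Emit:
{"fn": "step_arm", "kwargs": {
  "plan": "0.015 0 0 0 0 0 0; 0.015 0 0 0 0 0 0; 0.015 0 0 0 0 0 0; 0.015 0 0 0 0 0 0; 0.015 0 0 0 0 0 0; 0.015 0 0 0 0 0 0; 0.015 0 0 0 0 0 0; 0.015 0 0 0 0 0 0; 0.015 0 0 0 0 0 0; 0.015 0 0 0 0 0 0"
}}

```text
clock: 9.5
position: [0.5931, -0.2537, 0.1492]
tool_rot: [[0.292, -0.866, 0.405], [-0.956, -0.265, 0.124], [0.0, -0.423, -0.906]]
contact_force: [0.2, 0.7, -1.6]
finger_gap: 0.343
```

Emit:
{"fn": "step_arm", "kwargs": {
  "plan": "0.015 0 0 0 0 0 0; 0.015 0 0 0 0 0 0; 0.015 0 0 0 0 0 0; 0.015 0 0 0 0 0 0"
}}

```text
clock: 9.83
position: [0.5931, -0.2537, 0.1492]
tool_rot: [[0.292, -0.866, 0.405], [-0.956, -0.265, 0.124], [0.0, -0.423, -0.906]]
contact_force: [0.9, 0.8, -2.4]
finger_gap: 0.34
```

```bash
python3 -c "
from h import *
from station import ctrl
q=np.load('scan.npz');go(q['P'],q['R']);
s=ctrl.state();R0=np.array(s['tool_rot']);nose=s['position']+R0@[-.0004,.0005,.0688]
d=nose-q['L'];print('dist',d@q['n'],'lateral',d-(d@q['n'])*q['n'],'angle',np.degrees(np.arccos(-R0[:,2]@q['n'])))
# after retreat by -0.12 along tool z and untilt
s['position']=s['position']-.12*R0[:,2]; s['tool_rot']=down(-75.2); print(s['position']); go([.480,.203,.26],None,s)
"
```

```text
t 9.83 pos [ 0.5931 -0.2537  0.1492] F [ 0.8922  0.8385 -2.4362] gap 0.34
shift old tool [-0.0012 -0.      0.0006] shift new tool [-0.0012 -0.      0.0006] len 0.0013396769662123295 rotvec [-0.0422 -0.002   0.0007]
dist 0.040633960237310134 lateral [-0.0002 -0.0009 -0.0002] angle 0.04220925579078694
[ 0.5445 -0.2685  0.2579]
t 9.83 pos [ 0.5445 -0.2685  0.2579] F [ 0.8922  0.8385 -2.4362] gap 0.34
shift old tool [-0.4723 -0.0581 -0.0021] shift new tool [-0.4723 -0.0581 -0.0021] len 0.47590468671248504 rotvec [0. 0. 0.]
```

Emit:
{"fn": "step_arm", "kwargs": {
  "plan": "0.015 0 0 -0.02 0 0 0; 0.015 0 0 -0.035 0 0 0; 0.015 0 0 -0.035 0 0 0; 0.015 0 0 -0.03 0 0 0; 0.015 0 0 0 -6.25 0 0; 0.015 0 0 0 -6.25 0 0; 0.015 0 0 0 -6.25 0 0; 0.015 0 0 0 -6.25 0 0; 0.015 -0.02 -0.003 0 0 0 2.2; 0.015 -0.035 -0.0044 0 0 0 0"
}}

```text
clock: 10.67
position: [0.538, -0.2145, 0.2565]
tool_rot: [[0.253, -0.968, -0.001], [-0.968, -0.253, 0.0], [-0.001, 0.001, -1.0]]
contact_force: [-0.7, 0.4, -1.5]
finger_gap: 0.343
```

Emit:
{"fn": "step_arm", "kwargs": {
  "plan": "0.015 -0.038 -0.0047 0 0 0 0; 0.015 -0.038 -0.0047 0 0 0 0; 0.015 -0.038 -0.0047 0 0 0 0; 0.015 -0.038 -0.0047 0 0 0 0; 0.015 -0.038 -0.0047 0 0 0 0; 0.015 -0.038 -0.0047 0 0 0 0; 0.015 -0.038 -0.0047 0 0 0 0; 0.015 -0.038 -0.0047 0 0 0 0; 0.015 -0.038 -0.0047 0 0 0 0; 0.015 -0.035 -0.0044 0 0 0 0"
}}

```text
clock: 11.5
position: [0.4851, 0.1652, 0.2582]
tool_rot: [[0.256, -0.967, 0.002], [-0.967, -0.256, 0.001], [-0.001, -0.002, -1.0]]
contact_force: [1.8, -0.1, -1.0]
finger_gap: 0.34
```

Emit:
{"fn": "step_arm", "kwargs": {
  "plan": "0.015 -0.025 -0.003 0 0 0 0; 0.015 0 0 0 0 0 0; 0.015 0 0 0 0 0 0; 0.015 0 0 0 0 0 0"
}}

```text
clock: 11.83
position: [0.4823, 0.1875, 0.2579]
tool_rot: [[0.255, -0.967, 0.001], [-0.967, -0.255, -0.0], [0.0, -0.001, -1.0]]
contact_force: [0.8, -0.5, -1.9]
finger_gap: 0.344
```

```bash
python3 -c "
from h import *
from station import ctrl
go([.480,.203,.26],down(-75.2))
d=ctrl.get_image('wrist');pickle.dump(d,open('pics/w5.pkl','wb'))
cv2.imwrite('pics/w5.png',cv2.resize(d['img'][120:320,180:380],(600,600),interpolation=cv2.INTER_CUBIC))
"
```

```text
t 11.83 pos [0.4823 0.1875 0.2579] F [ 0.7873 -0.4552 -1.8754] gap 0.344
shift old tool [-0.0156 -0.0018 -0.0021] shift new tool [-0.0156 -0.0018 -0.0021] len 0.01580559257377205 rotvec [-0.0467 -0.0162  0.0014]
```

View pics/w5.png

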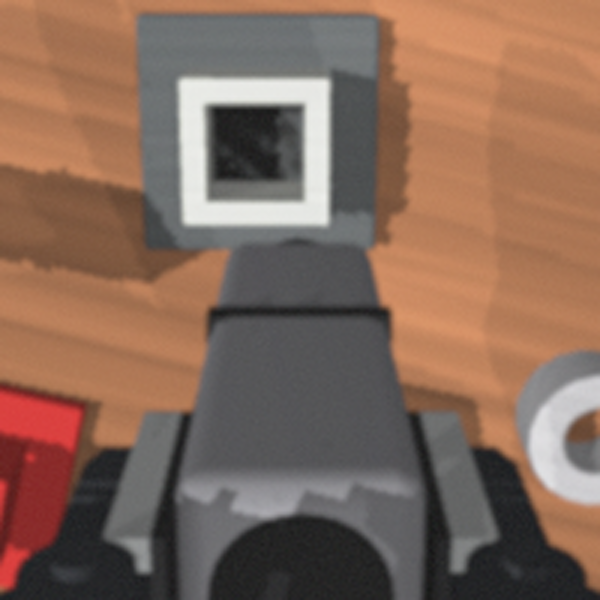

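```bash
python3 -c "
from h import *
W=load('w5');f=lambda a:(180+a[0]/3,120+a[1]/3)
for Q in (((179,78),(330,78),(330,225),(182,226)),((207,104),(304,104),(304,200),(208,200))):
  P=np.array([ray(W,f(q),.045) for q in Q]);print(P.mean(0),[np.linalg.norm(P[i]-P[i-1]) for i in range(4)],np.degrees(np.arctan2(*(P[1]-P[0])[[1,0]])),np.degrees(np.arctan2(*(P[2]-P[3])[[1,0]])))
go([.4803,.2030,.12],down(-75.2))
"
```

```text
[0.48   0.2032 0.045 ] [np.float64(0.052053003451775263), np.float64(0.05147174028193069), np.float64(0.051688496815603724), np.float64(0.05244577972042873)] -75.24823361122525 -74.85152749513063
[0.4803 0.2031 0.045 ] [np.float64(0.033758132640339854), np.float64(0.03328745081359413), np.float64(0.03375608851138485), np.float64(0.0337848680327618)] -75.24868266948127 -75.25039449554164
t 11.88 pos [0.4824 0.1871 0.2579] F [-0.4794 -1.2425 -0.8533] gap 0.347
shift old tool [-0.016  -0.0019  0.1379] shift new tool [-0.0159 -0.002   0.1379] len 0.1388170464181629 rotvec [-0.0398 -0.0117 -0.0576]
```

Emit:
{"fn": "step_arm", "kwargs": {
  "plan": "0.015 -0.0157 -0.0026 0 0 0 0; 0.015 0 0 0.03 0 0 0; 0.015 0 0 0.035 0 0 0; 0.015 0 0 0.035 0 0 0; 0.015 0 0 0.025 0 0 0; 0.015 0 0 0.006 0 0 0; 0.015 0 0 0 0 0 0; 0.015 0 0 0 0 0 0; 0.015 0 0 0 0 0 0"
}}

```text
clock: 12.63
position: [0.4828, 0.2037, 0.1298]
tool_rot: [[0.255, -0.967, 0.005], [-0.967, -0.255, 0.001], [-0.0, -0.005, -1.0]]
contact_force: [-0.1, -0.7, -0.8]
finger_gap: 0.342
```

```bash
python3 -c "
from h import *
go([.481,.2030,.0788],down(-75.2))"
```

```text
t 12.63 pos [0.4828 0.2037 0.1298] F [-0.124  -0.6643 -0.8463] gap 0.342
shift old tool [0.0002 0.0022 0.051 ] shift new tool [0.0002 0.0019 0.051 ] len 0.05102266704574829 rotvec [-0.304   0.0016 -0.0471]
```

Emit:
{"fn": "step_arm", "kwargs": {
  "plan": "0.015 0.0002 0.0018 0 0 0 0; 0.015 0 0 0.01 0 0 0; 0.015 0 0 0.01 0 0 0; 0.015 0 0 0.01 0 0 0; 0.015 0 0 0.01 0 0 0; 0.015 0 0 0.007 0 0 0; 0.015 0 0 0.002 0 0 0; 0.015 0 0 0 0 0 0; 0.015 0 0 0 0 0 0"
}}

```text
clock: 13.38
position: [0.4797, 0.2033, 0.0787]
tool_rot: [[0.256, -0.967, 0.001], [-0.967, -0.256, 0.0], [-0.0, -0.001, -1.0]]
contact_force: [-0.2, 0.2, 4.9]
finger_gap: 0.346
```

Emit:
{"fn": "step_arm", "kwargs": {
  "plan": "0.034 0 0 0 0 0 0; 0.045 0 0 0 0 0 0; 0.0854 0 0 0 0 0 0; 0.0854 0 0 0 0 0 0; 0.0854 0 0 0 0 0 0; 0.0854 0 0 0 0 0 0; 0.0854 0 0 0 0 0 0; 0.0854 0 0 0 0 0 0",
  "grip_force": 30
}}

```text
clock: 14.05
position: [0.4791, 0.2031, 0.0779]
tool_rot: [[0.255, -0.967, 0.001], [-0.967, -0.255, 0.0], [-0.0, -0.001, -1.0]]
contact_force: [-0.4, -0.6, 0.3]
finger_gap: 1.0
```

Emit:
{"fn": "step_arm", "kwargs": {
  "plan": "0.0854 0 0 -0.01 0 0 0; 0.0854 0 0 -0.02 0 0 0; 0.0854 0 0 -0.035 0 0 0; 0.0854 0 0 -0.035 0 0 0; 0.0854 0 0 -0.035 0 0 0; 0.0854 0 0 -0.03 0 0 0; 0.0854 0 0 -0.015 0 0 0; 0.0854 0 0 0 0 0 0"
}}

```text
clock: 14.72
position: [0.4814, 0.2037, 0.2646]
tool_rot: [[0.255, -0.967, 0.011], [-0.967, -0.255, 0.003], [-0.0, -0.011, -1.0]]
contact_force: [0.3, -0.4, 1.7]
finger_gap: 0.997
```

```bash
python3 -c "
from h import *
from station import ctrl
go([.5415,-.2678,.25],down(-73))
d=ctrl.get_image('wrist');e=ctrl.get_image('scene')
cv2.imwrite('pics/m6.png',np.hstack([cv2.resize(d['img'][60:260,180:380],(400,400)),cv2.resize(e['img'][120:220,265:365],(400,400))]))
"
```

```text
t 14.72 pos [0.4814 0.2037 0.2646] F [ 0.2579 -0.3936  1.7095] gap 0.997
shift old tool [0.4712 0.0625 0.0139] shift new tool [0.4684 0.0803 0.0146] len 0.4754971916420898 rotvec [-0.6322 -0.0102 -2.1973]
```

View pics/m6.png

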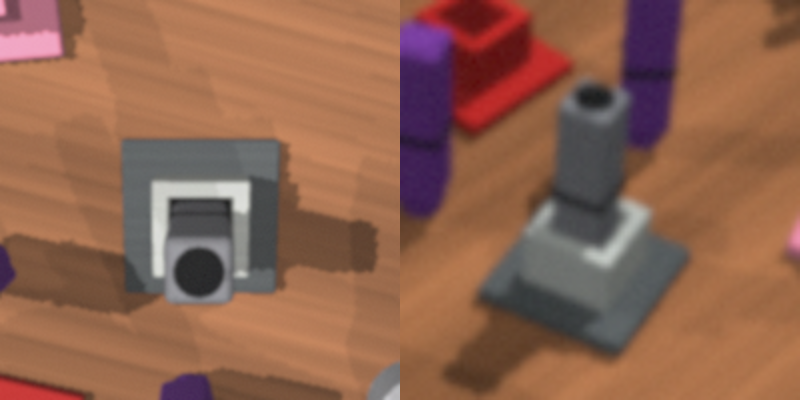

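Emit:
{"fn": "step_arm", "kwargs": {
  "plan": "0.0854 0 0 0 -0.6 0 -2.2; 0.0854 0.02 0.0034 0 0 0 0; 0.0854 0.035 0.006 0 0 0 0; 0.0854 0.039 0.0067 0 0 0 0; 0.0854 0.039 0.0067 0 0 0 0; 0.0854 0.039 0.0067 0 0 0 0; 0.0854 0.039 0.0067 0 0 0 0; 0.0854 0.039 0.0067 0 0 0 0; 0.0854 0.039 0.0067 0 0 0 0; 0.0854 0.039 0.0067 0 0 0 0"
}}

```text
clock: 15.65
position: [0.5197, -0.1287, 0.2557]
tool_rot: [[0.292, -0.956, -0.013], [-0.956, -0.292, -0.001], [-0.003, 0.013, -1.0]]
contact_force: [-0.6, 0.3, 0.5]
finger_gap: 1.0
```

Emit:
{"fn": "step_arm", "kwargs": {
  "plan": "0.0854 0.039 0.0067 0 0 0 0; 0.0854 0.039 0.0067 0 0 0 0; 0.0854 0.035 0.006 0 0 0 0; 0.0854 0.0274 0.0045 0 0 0 0; 0.0854 0 0 0.015 0 0 0; 0.0854 0 0 0 0 0 0; 0.0854 0 0 0 0 0 0; 0.0854 0 0 0 0 0 0"
}}

```text
clock: 16.32
position: [0.5386, -0.2669, 0.2422]
tool_rot: [[0.294, -0.956, -0.011], [-0.956, -0.294, -0.001], [-0.002, 0.011, -1.0]]
contact_force: [-0.4, -0.4, -0.1]
finger_gap: 0.999
```

```bash
python3 -c "
from h import *
from station import ctrl
go([.5417,-.2678,.077],down(-73));print(ctrl.state()['q'])"
```

```text
t 16.32 pos [ 0.5386 -0.2669  0.2422] F [-0.3683 -0.3892 -0.1243] gap 0.999
shift old tool [ 0.0022 -0.0045  0.1652] shift new tool [ 0.0018 -0.0027  0.1652] len 0.16527450555926096 rotvec [0.6444 0.1408 0.0699]
[-33.2432  -0.7904  93.1886  -0.4059  88.122   39.7021]
```

Emit:
{"fn": "step_arm", "kwargs": {
  "plan": "0.0854 0.002 -0.0036 0 0.64 0.14 0.07; 0.0854 0 0 0.03 0 0 0; 0.0854 0 0 0.035 0 0 0; 0.0854 0 0 0.035 0 0 0; 0.06 0 0 0.025 0 0 0; 0.06 0 0 0 0 0 0; 0.06 0 0 0 0 0 0; 0.06 0 0 0 0 0 0; 0.06 0 0 0 0 0 0"
}}

```text
clock: 17.07
position: [0.5453, -0.2703, 0.1222]
tool_rot: [[0.292, -0.956, 0.007], [-0.957, -0.292, -0.005], [0.007, -0.005, -1.0]]
contact_force: [-0.6, 0.1, 1.2]
finger_gap: 0.7
```

```bash
python3 -c "
from h import *
go([.5417,-.2678,.079],down(-73))"
```

```text
t 17.07 pos [ 0.5453 -0.2703  0.1222] F [-0.5784  0.1106  1.1695] gap 0.7
shift old tool [-0.0038  0.0029  0.0431] shift new tool [-0.0035  0.0027  0.0432] len 0.043403027018089554 rotvec [-0.2921 -0.3752 -0.0415]
```

Emit:
{"fn": "step_arm", "kwargs": {
  "plan": "0.06 0 0 0 0 0 0; 0.06 0 0 0 0 0 0; 0.06 0 0 0 0 0 0; 0.06 0 0 0 0 0 0"
}}

```text
clock: 17.4
position: [0.5437, -0.2697, 0.1193]
tool_rot: [[0.291, -0.957, 0.003], [-0.957, -0.291, -0.002], [0.003, -0.002, -1.0]]
contact_force: [0.2, -0.0, 0.7]
finger_gap: 0.704
```

```bash
python3 -c "
from h import *
go([.5417,-.2678,.079],down(-73))"
```

```text
t 17.4 pos [ 0.5437 -0.2697  0.1193] F [ 0.2324 -0.0264  0.6773] gap 0.704
shift old tool [-0.0025  0.0014  0.0403] shift new tool [-0.0024  0.0013  0.0403] len 0.040389772256460434 rotvec [-0.1223 -0.1749 -0.0738]
```

Still settling towards the target (the arm lags about half a second). I descend slowly and re-check.

Emit:
{"fn": "step_arm", "kwargs": {
  "plan": "0.06 -0.0012 0.0006 0.01 0 0 0; 0.06 0 0 0.012 0 0 0; 0.06 0 0 0.01 0 0 0; 0.06 0 0 0.006 0 0 0; 0.06 0 0 0 0 0 0; 0.06 0 0 0 0 0 0; 0.06 0 0 0 0 0 0; 0.06 0 0 0 0 0 0; 0.06 0 0 0 0 0 0; 0.06 0 0 0 0 0 0"
}}

```text
clock: 18.23
position: [0.5429, -0.2688, 0.0812]
tool_rot: [[0.291, -0.957, 0.003], [-0.957, -0.291, -0.002], [0.003, -0.002, -1.0]]
contact_force: [-0.6, 0.7, 0.8]
finger_gap: 0.702
```

```bash
python3 -c "
from h import *
go([.5417,-.2678,.079],down(-73))"
```

```text
t 18.23 pos [ 0.5429 -0.2688  0.0812] F [-0.5791  0.6524  0.8265] gap 0.702
shift old tool [-0.0013  0.0009  0.0022] shift new tool [-0.0013  0.0009  0.0022] len 0.002704046076022339 rotvec [-0.1229 -0.176  -0.0684]
```

Emit:
{"fn": "step_arm", "kwargs": {
  "plan": "0.05 -0.0012 0.0008 0.001 0 0 0; 0.03 0 0 0 0 0 0; 0.02 0 0 0 0 0 0; 0.005 0 0 0 0 0 0; 0.005 0 0 0 0 0 0; 0.005 0 0 0 0 0 0; 0.005 0 0 0 0 0 0; 0.005 0 0 0 0 0 0",
  "grip_force": 70
}}

```text
clock: 18.9
position: [0.5415, -0.268, 0.0799]
tool_rot: [[0.291, -0.957, 0.002], [-0.957, -0.291, -0.002], [0.003, -0.001, -1.0]]
contact_force: [-1.2, -0.6, 1.7]
finger_gap: 0.158
```

```bash
python3 -c "
from h import *
from station import ctrl
go([.5417,-.2678,.079],down(-73));print(ctrl.state()['ft_torque'])"
```

```text
t 18.9 pos [ 0.5415 -0.268   0.0799] F [-1.225  -0.5577  1.7469] gap 0.158
shift old tool [-0.0001 -0.0002  0.0009] shift new tool [-0.0001 -0.0002  0.0009] len 0.0009195973605408097 rotvec [-0.0807 -0.1648 -0.075 ]
[-0.2273  0.1225 -0.0013]
```

```bash
cat > f.py <<'E'
from h import *
from station import ctrl
s=ctrl.state();R=np.array(s['tool_rot']);y=np.degrees(np.arctan2(R[1,0],R[0,0]))
print('t %.2f turned %.2f Tz %.3f gap %.3f'%(s['clock'],-73.1-y,s['ft_torque'][2],s['finger_gap']),'F',s['contact_force'],'pos',s['position'],'tilt',np.degrees(np.arccos(-R[2,2])))
E
python3 f.py
```

```text
t 18.90 turned -0.02 Tz -0.001 gap 0.158 F [-1.225  -0.5577  1.7469] pos [ 0.5415 -0.268   0.0799] tilt 0.18354997407272755
```

Emit:
{"fn": "step_arm", "kwargs": {
  "plan": "0.005 0 0 0 0 0 2; 0.005 0 0 0 0 0 2; 0.005 0 0 0 0 0 1.6; 0.005 0 0 0 0 0 0; 0.005 0 0 0 0 0 0"
}}

```text
clock: 19.32
position: [0.5415, -0.268, 0.0799]
tool_rot: [[0.197, -0.98, 0.002], [-0.98, -0.197, -0.002], [0.003, -0.002, -1.0]]
contact_force: [-0.4, -1.9, 1.8]
finger_gap: 0.161
```

```bash
python3 f.py
```

```text
t 19.32 turned 5.52 Tz 0.152 gap 0.161 F [-0.4189 -1.8504  1.7963] pos [ 0.5415 -0.268   0.0799] tilt 0.19070431079767033
```

Emit:
{"fn": "step_arm", "kwargs": {
  "plan": "0.005 0 0 0 0 0 2; 0.005 0 0 0 0 0 2; 0.005 0 0 0 0 0 1.6; 0.005 0 0 0 0 0 0; 0.005 0 0 0 0 0 0"
}}

```text
clock: 19.73
position: [0.5415, -0.268, 0.0799]
tool_rot: [[0.101, -0.995, 0.002], [-0.995, -0.101, -0.002], [0.003, -0.002, -1.0]]
contact_force: [-1.4, -2.0, 2.9]
finger_gap: 0.162
```

```bash
python3 f.py
```

```text
t 19.73 turned 11.12 Tz 0.002 gap 0.162 F [-1.42   -1.9593  2.9253] pos [ 0.5415 -0.268   0.0799] tilt 0.18864474769008033
```

Emit:
{"fn": "step_arm", "kwargs": {
  "plan": "0.005 0 0 0 0 0 2; 0.005 0 0 0 0 0 2; 0.005 0 0 0 0 0 1.6; 0.005 0 0 0 0 0 0; 0.005 0 0 0 0 0 0"
}}

```text
clock: 20.15
position: [0.5415, -0.268, 0.0798]
tool_rot: [[0.003, -1.0, 0.002], [-1.0, -0.003, -0.002], [0.002, -0.002, -1.0]]
contact_force: [-1.3, -2.7, 2.6]
finger_gap: 0.159
```

```bash
python3 f.py
```

```text
t 20.15 turned 16.72 Tz -0.185 gap 0.159 F [-1.2646 -2.6643  2.6303] pos [ 0.5415 -0.268   0.0798] tilt 0.18561663688786678
```

Emit:
{"fn": "step_arm", "kwargs": {
  "plan": "0.005 0 0 0 0 0 2; 0.005 0 0 0 0 0 2; 0.005 0 0 0 0 0 1.7; 0.005 0 0 0 0 0 0; 0.005 0 0 0 0 0 0"
}}

```text
clock: 20.57
position: [0.5416, -0.268, 0.0799]
tool_rot: [[-0.095, -0.995, 0.002], [-0.995, 0.095, -0.002], [0.002, -0.002, -1.0]]
contact_force: [-1.2, -3.6, 3.2]
finger_gap: 0.158
```

```bash
python3 f.py
```

```text
t 20.57 turned 22.38 Tz -0.010 gap 0.158 F [-1.2349 -3.6341  3.1846] pos [ 0.5416 -0.268   0.0799] tilt 0.19045668210478184
```

Textbook first click: +0.15 rising, zero at 11°, −0.18, zero at 22.4°. Same again for the second.

Emit:
{"fn": "step_arm", "kwargs": {
  "plan": "0.005 0 0 0 0 0 2; 0.005 0 0 0 0 0 2; 0.005 0 0 0 0 0 1.6; 0.005 0 0 0 0 0 0; 0.005 0 0 0 0 0 0"
}}

```text
clock: 20.98
position: [0.5415, -0.268, 0.0798]
tool_rot: [[-0.192, -0.981, 0.002], [-0.981, 0.192, -0.002], [0.002, -0.003, -1.0]]
contact_force: [-1.3, -3.5, 3.8]
finger_gap: 0.157
```

```bash
python3 f.py
```

```text
t 20.98 turned 27.97 Tz 0.167 gap 0.157 F [-1.2539 -3.492   3.8234] pos [ 0.5415 -0.268   0.0798] tilt 0.18864545046481887
```

Emit:
{"fn": "step_arm", "kwargs": {
  "plan": "0.005 0 0 0 0 0 3; 0.005 0 0 0 0 0 3; 0.005 0 0 0 0 0 3; 0.005 0 0 0 0 0 2.3; 0.005 0 0 0 0 0 0; 0.005 0 0 0 0 0 0"
}}

```text
clock: 21.48
position: [0.5416, -0.268, 0.0799]
tool_rot: [[-0.381, -0.925, 0.002], [-0.925, 0.381, -0.002], [0.001, -0.003, -1.0]]
contact_force: [-1.2, -3.3, 4.8]
finger_gap: 0.163
```

```bash
python3 f.py
```

```text
t 21.48 turned 39.29 Tz -0.221 gap 0.163 F [-1.2283 -3.3124  4.8371] pos [ 0.5416 -0.268   0.0799] tilt 0.18928446361544068
```

Emit:
{"fn": "step_arm", "kwargs": {
  "plan": "0.005 0 0 0 0 0 2; 0.005 0 0 0 0 0 2; 0.005 0 0 0 0 0 1.7; 0.005 0 0 0 0 0 0; 0.005 0 0 0 0 0 0"
}}

```text
clock: 21.9
position: [0.5416, -0.268, 0.0799]
tool_rot: [[-0.471, -0.882, 0.002], [-0.882, 0.471, -0.002], [0.001, -0.003, -1.0]]
contact_force: [-2.4, -3.5, 5.9]
finger_gap: 0.161
```

```bash
python3 f.py
```

```text
t 21.90 turned 44.97 Tz -0.006 gap 0.161 F [-2.4168 -3.4886  5.9437] pos [ 0.5416 -0.268   0.0799] tilt 0.19209559286694497
```

Emit:
{"fn": "step_arm", "kwargs": {
  "plan": "0.005 0 0 0 0 0 2; 0.005 0 0 0 0 0 2; 0.005 0 0 0 0 0 1.6; 0.005 0 0 0 0 0 0; 0.005 0 0 0 0 0 0"
}}

```text
clock: 22.32
position: [0.5416, -0.268, 0.0799]
tool_rot: [[-0.554, -0.833, 0.002], [-0.833, 0.554, -0.003], [0.001, -0.003, -1.0]]
contact_force: [-1.8, -4.1, 5.1]
finger_gap: 0.158
```

```bash
python3 f.py
```

```text
t 22.32 turned 50.54 Tz 0.125 gap 0.158 F [-1.7721 -4.0704  5.1189] pos [ 0.5416 -0.268   0.0799] tilt 0.19683185780520923
```

Emit:
{"fn": "step_arm", "kwargs": {
  "plan": "0.005 0 0 0 0 0 3; 0.005 0 0 0 0 0 3; 0.005 0 0 0 0 0 3; 0.005 0 0 0 0 0 2.2; 0.005 0 0 0 0 0 0; 0.005 0 0 0 0 0 0"
}}

```text
clock: 22.82
position: [0.5415, -0.268, 0.0799]
tool_rot: [[-0.706, -0.708, 0.002], [-0.708, 0.706, -0.002], [-0.0, -0.003, -1.0]]
contact_force: [-2.6, -3.5, 5.8]
finger_gap: 0.156
```

```bash
python3 f.py
```

```text
t 22.82 turned 61.80 Tz -0.166 gap 0.156 F [-2.6357 -3.4975  5.8085] pos [ 0.5415 -0.268   0.0799] tilt 0.1881091032727002
```

Emit:
{"fn": "step_arm", "kwargs": {
  "plan": "0.005 0 0 0 0 0 2; 0.005 0 0 0 0 0 2; 0.005 0 0 0 0 0 1.7; 0.005 0 0 0 0 0 0; 0.005 0 0 0 0 0 0; 0.005 0 0 0 0 0 0; 0.005 0 0 0 0 0 0"
}}

```text
clock: 23.4
position: [0.5415, -0.268, 0.0799]
tool_rot: [[-0.772, -0.635, 0.002], [-0.635, 0.772, -0.002], [-0.0, -0.003, -1.0]]
contact_force: [-2.3, -3.3, 6.2]
finger_gap: 0.161
```

```bash
python3 f.py
python3 - <<'E'
from h import *
from station import ctrl
w,t,s=[ctrl.get_image(n)['img'] for n in('wrist','top','scene')]
g=lambda i:cv2.resize(i,(400,300))
cv2.imwrite('pics/m7.png',np.vstack([np.hstack([g(w),g(t)]),np.hstack([g(s),cv2.resize(s[250:400,60:260],(400,300))])]))
E
```

```text
t 23.40 turned 67.47 Tz -0.002 gap 0.161 F [-2.279  -3.2971  6.2169] pos [ 0.5415 -0.268   0.0799] tilt 0.1891624353007856
```

View pics/m7.png

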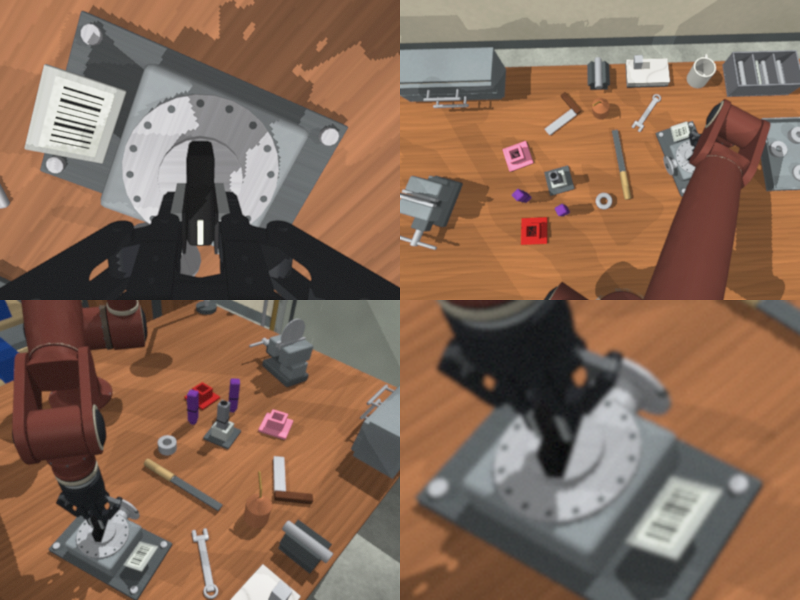

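The bar turned with the gripper: in the wrist view its white line is at (200,232), pointing along the tool. The torque is zero at the third stop. The wand stands in its holder, and the bystanders have not moved. I hand in, still gripping.

```bash
python3 -c "
from station import ctrl
print(ctrl.sign_off())"
```

```text
the job is handed in; nothing more can be done
None
```

The job is done and handed in at about 23.5 s on the robot's clock, with the gripper still holding the knob at the third stop.

- **Scan:** I took the grey wand from the grey holder and aimed it at the label. The nose was about 41 mm off, about 1 mm from the label's centre, and square to within about 0.1° by the tool pose. I held it there for about 2.8 s.
- **Wand return:** It went back into the well, touching the floor with about 5 N. The pictures afterwards show it standing upright in its holder.
- **Knob:** I turned it clockwise and counted three clicks by torque, which swung from about +0.15 to −0.2 N m and passed through zero at 22.4°, 45.0° and 67.5°. It ended at 67.5° (nominal 67.5°), with torque about 0 and the fingers still gripping at 70 N.
- **Bystanders:** In the last pictures they looked unmoved. I did not measure their positions.

**Readings that disagreed:**
- The head's bolt centre lies about 9 mm from the knob's axis. I used the hole circle, bar and label instead, which agree to about 2 mm.
- The finger opening on the bar read about 13.5 mm, against the 16 mm given.
- The downward reaction on the gripper rose slowly to about 6 N during the turning, well below the limits.

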